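# Hook a jammed cartridge out of the analyser

### The job

A test cartridge (yellow pull tab) has jammed deep in the slot of the white bench analyser. Take the red-handled hooked pick out of its cradle by the bare steel neck, lay it on the bench and let go, take it again by the handle, reach its hook into the slot, drop it into the eye of the cartridge's tab and draw the cartridge right out onto the loading tongue. Lay the pick down flat on the open bench, then take the cartridge by its sides and set it down gently (do not drop it), flat and right way up, inside the shallow steel tray; do not push the bottle, wash bottle, beaker or blue-tabbed spare cartridge about.

Things in the scene. Friction and masses are not known exactly. Their poses are not given: they have to be found in the camera images.
- pick_handle (a point): Centre of the hooked pick's handle: red bar 90 long (x), 16 wide (y), 22 tall (z). x points from handle to hook, z up as it lies and is used (hook down); pick_neck and hook_tip share these axes. Pick 90 g, balances near the neck. At the start it lies in the cradle, handle sunk 22 mm in a fitted trough with walls flush with its top, so only the neck can be gripped
- pick_neck (a point): Middle of the grip place on the pick's steel neck, 62 mm ahead (x) of pick_handle and 5 mm higher; neck 9 wide, 12 tall, bare from 45 to 85 mm ahead of the handle centre, then a round 6 mm rod at the same height. In the cradle it is free to both sides, and along x from 24 mm behind to 63 mm ahead of this point; below is a base plate, top 4 mm above the bench
- hook_tip (a point): Lowest point of the pick's hook, 135 mm ahead (x) of pick_handle, level with the handle's underside (11 mm below its centre). The 6 mm rod is bent straight down here: the hook stands 13 mm below the rod's underside; the rod's top is 19 mm above this point
- cradle: Fixed cradle for the pick: black base plate 208 x 62 mm with blue blocks, 26 mm tall. Origin on the bench below the centre of the pick's handle as it lies at the start; x along the pick to the hook; the plate reaches from -59 to +149 mm along x
- slot_mouth (a point): Middle of the slot's sill at the analyser's front face, slot floor 30 mm over the bench; x points into the slot, z up. Slot 59 wide, 42 high, 145 deep. Analyser fixed, 200 wide, 200 deep, 165 tall. Grey metal tongue level with the slot floor, 44 wide, runs 130 mm out (-x). Two sprung side rollers hold the cartridge: a pull of 6 to 13 N frees it, then 3 to 6 N draws it
- cartridge_centre (a point): Centre (half-way up) of the cartridge's white main part, 64 long (x), 56 wide (y), 24 tall (z up). A yellow pull tab 40 wide, 8 thick, 30 long stands out at -x, level with the underside; 94 long in all, about 120 g. At the start it lies in the slot, tab towards the mouth, tab end 30 to 38 mm inside
- cartridge_eye (a point): Centre of the eye in the cartridge's tab, at the tab's upper face, 46 mm from cartridge_centre along -x and 8 mm above the underside. Eye right through, 20 long (x) by 24 wide (y), with a 6 mm cross-bar on its -x side to pull on. Axes as cartridge_centre
- tray_floor (a point): Centre of the floor of the shallow steel tray, 3 mm above the bench; tray 180 (x) by 140 (y) mm outside, walls 3 thick, rim 16 mm above the bench, fixed, empty
- bottle_dark: Bystander: small bottle with a dark cap, 50 mm wide, 106 tall, left of the analyser. Origin under its centre
- wash_bottle: Bystander: white wash bottle with red cap and bent spout, 66 wide, 181 tall, right of the analyser. Origin on the bench, 20 mm beside its axis
- beaker: Bystander: clear beaker, 54 wide, 68 tall, right of the analyser. Origin under its centre
- spare_cartridge: Bystander: spare cartridge like the jammed one but with a blue tab, lying on the bench right of the analyser. Origin under the middle of its length

How it is judged (in metres and radians):
On the way, in this order (a step that is already met when the one before it is completed fails the run):
1. the pick lies on the bench, clear of its cradle, and has been let go (horizontal distance between pick_handle and cradle above 0.05 m and height (world z) of pick_handle below 0.017 m and angle between pick_handle's own z axis and vertical below 0.15 rad and contact force between pick and cradle below 0.05 N and contact force between the fingers and pick below 0.05 N and linear speed of pick below 0.03 m/s), for 0.1 s.
2. the hook, held by the handle, is down in the eye of the cartridge's tab, inside the slot (horizontal distance between hook_tip and cartridge_eye below 0.013 m and z of hook_tip in the frame of cartridge_eye below -0.002 m and x of cartridge_eye in the frame of slot_mouth above 0.02 m and distance between the grasp point and pick_handle below 0.055 m), for 0.05 s.
3. the cartridge has been drawn right out of the slot onto the loading tongue with the hook, untouched by the fingers (x of cartridge_centre in the frame of slot_mouth below -0.036 m and z of cartridge_centre in the frame of slot_mouth above 0.006 m and horizontal distance between hook_tip and cartridge_eye below 0.02 m and contact force between the fingers and cartridge below 0.05 N and angle between cartridge_centre's own z axis and vertical below 0.3 rad), for 0.05 s.
4. the pick has been laid flat on the open bench and let go, with the cartridge still on the tongue (height (world z) of pick_handle below 0.017 m and angle between pick_handle's own z axis and vertical below 0.15 rad and contact force between the fingers and pick below 0.05 N and linear speed of pick below 0.03 m/s and z of cartridge_centre in the frame of slot_mouth above 0.006 m), for 0.1 s.
5. the cartridge is lowered into the tray in the fingers, not dropped (horizontal distance between cartridge_centre and tray_floor below 0.09 m and z of cartridge_centre in the frame of tray_floor below 0.024 m and contact force between the fingers and cartridge above 0.5 N).
At the end, for the whole second after the job is handed in: The cartridge rests flat (0.12 rad), right way up, on the tray floor, its body centre within 58 mm (tray x) and 42 mm (tray y) of the tray centre; the pick lies flat on the bench, hook down (handle centre below 17 mm, tilt below 0.15 rad), clear of the tray; both at rest (x of cartridge_centre in the frame of tray_floor between -0.058 and 0.058 m and y of cartridge_centre in the frame of tray_floor between -0.042 and 0.042 m and z of cartridge_centre in the frame of tray_floor between 0.006 and 0.016 m and angle between cartridge_centre's own z axis and vertical below 0.12 rad and linear speed of each of cartridge, pick below 0.02 m/s and height (world z) of pick_handle below 0.017 m and angle between pick_handle's own z axis and vertical below 0.15 rad and contact force between pick and tray below 0.05 N); the robot touches nothing.
It fails at once if the bottle, wash bottle, beaker or spare cartridge is pushed more than 30 mm (distance of any of bottle_dark, wash_bottle, beaker, spare_cartridge from where it was at the start of the episode above 0.03 m).
It also fails if it takes over 72 s, if anything falls off the work surface, if the arm or the gripper's body presses on something with over 40 N, if the wrist force passes 120 N, or if a joint passes its speed limit or range.

### The arm

A 6-joint arm with a two-finger parallel gripper is mounted at the origin on a cart in front of the work surface, level with it; the furniture and walls round the work are solid. World frame = base frame: x ahead of the robot, y to its left, z up, the work surface at z = 0. Lengths are in mm, angles in rad, forces in N, time in s.
With the tool pointing down it reaches from about 275 to 850 mm from the base axis. Payload 19 kg.
Tool frame: the origin (TCP) lies at the very end of the fingers, on their centre line; the grasp point (between the pads) lies 19 mm behind it (ctrl.grip_point_offset is the z of the grasp point in the tool frame, in mm); z points along the fingers, y is the line along which they close (so a half turn about z gives the same grasp; the last joint's range is limited). The gripper opens to 85 mm and grips with 20 to 120 N. Pads are 22 mm wide; open, the fingers measure 114 mm over their backs; the gripper's body (76 mm by 85 mm) begins 54 mm behind the grasp point. The pads swing forward as they close: fully open they stand 13 mm farther back than shut.
Start: joints at [1.165, 0.15, 1.437, -0, 1.554, -0.134], TCP at [154.373, 553.858, 231.267] pointing down, gripper open.
Joint ranges: [-2.8, 2.8], [-0.68, 2.1], [0.12, 2.68], [-1.39, 4.53], [0.16, 2.79], [-2.81, 2.81]. Speed limits (rad/s): [1.89, 1.89, 2.22, 3.01, 3.01, 3.01].

### API

Orientations are given as a unit quaternion [x, y, z, w].
In Python, from plant import ctrl gives the robot as it stands.
- The arm moves only by the tool arm_command, never from a script. Its argument "increments" is a list of rows, each a list of 7 numbers: the shift along the tool's x, y, z in mm, then the turn, a rotation vector about the tool's x, y, z in degrees, then the finger opening in mm, from 0 to 85.4. A call has 1 to 20 rows; each row is the pose to reach, as a shift and turn from the pose commanded when the call began, along the tool's axes at that moment; what a row does not reach only later rows make up. A row lasts 1/10 s, in which the tool goes at most 50 mm and 8.59 degrees, less where a joint would pass 70% of its speed; a pose out of reach is approached as far as the arm can. A call with a gripper value outside its range is refused whole. The fingers move at their own pace and stop on an object; "force" is the grip in N (left out, the last holds). Time passes only in rows, so rows that repeat a pose let the fingers close. It gives the time, the measured TCP pose, the force, the opening and the grip force at its end, in the units of the state.
- ctrl.get_obs(): the state, without advancing time (a new reading comes with each control period).
- ctrl.grab_frame(name): name is "scene" or "top" or "wrist"; returns the picture (420x560x3 uint8, red, green, blue); there is no depth.
- ctrl.camera_params(name): a dict with "mtx" (3x3 intrinsics, pixels), "world_from_camera" (4x4, takes a point from camera to world coordinates). Camera axes: x right, y down, z forward; pixel columns grow to the right and rows downward; lengths in mm; the calibration is good to about 2 mm. The wrist camera is an equidistant fisheye: a pixel r from the principal point sees the ray r / f radians off the axis. A picture is of the moment at which its call begins: read the wrist's pose just before it. camera_params takes no time and is no camera call; for the wrist camera it gives the pose at the moment of the call.
- ctrl.hand_in(): hands the job in; it is judged then, once.
The state is a dict: "time_s": time; "qpos": joint angles; "dq": joint speeds; "tau": joint torques, N m; "ee_pos": TCP position; "tcp_rot": TCP orientation; "ft_force": force on the tool from outside, world axes, zero at the start; "moment": the same for the moment, N m; "grip_width": finger opening in mm; "finger_force": force on a finger pad.
Only numpy, scipy, OpenCV 4.12 (cv2) and the standard library are available. Lean on these libraries where they do the work, as an engineer would, in place of code of your own. Each camera call takes 0.05 s, during which the arm holds its last target. There are 200 camera calls.

## Working session

There is one attempt and no reset: what is moved stays moved. The work goes in short steps, Python scripts to look and compute and a tool call to move; the robot and the scene stay as the last step left them, time stands still between calls to the robot, and variables do not carry over. Pictures are saved under pics/ and viewed, at most 10 in all, crops included, and the job is handed in when it is done.

Besides the shell and the picture viewer there is one more tool, called after ">>>" as a command line: name --pt "numbers of a row" for each row, then --argument value for the rest. arm_command: Moves the arm, as the interface text tells. Its arguments: {"type":"object","properties":{"increments":{"type":"array","items":{"type":"array","items":{"type":"number"}}},"force":{"type":"number"}},"required":["increments"]}

```bash
mkdir -p pics; ls; cat > h.py <<'E'
import numpy as np, cv2
from scipy.spatial.transform import Rotation as R
from plant import ctrl
def snap(n,f):
    im=ctrl.grab_frame(n); cv2.imwrite('pics/'+f,im[:,:,::-1]); return im
def ray(n,uv):
    p=ctrl.camera_params(n); K=np.array(p['mtx']); T=np.array(p['world_from_camera'])
    d=np.linalg.inv(K)@[uv[0],uv[1],1]
    return T[:3,3],T[:3,:3]@d
def onz(n,uv,z):
    o,d=ray(n,uv); return o+d*(z-o[2])/d[2]
def proj(n,P):
    p=ctrl.camera_params(n); K=np.array(p['mtx']); T=np.linalg.inv(np.array(p['world_from_camera']))
    c=T[:3,:3]@np.array(P)+T[:3,3]; q=K@c; return q[:2]/q[2]
def st():
    o=ctrl.get_obs(); print({k:np.round(o[k],3).tolist() for k in ('time_s','ee_pos','tcp_rot','qpos','ft_force','grip_width')}); return o
E
python3 - <<'E'
from h import *
for n in ('scene','top'):
    snap(n,n+'0.png'); p=ctrl.camera_params(n); print(n,np.round(p['mtx'],1).tolist(),np.round(p['world_from_camera'],3).tolist())
st(); print(ctrl.grip_point_offset)
E
```

```text
pics
scene [[385.1, 0.0, 284.3], [0.0, 385.1, 213.9], [0.0, 0.0, 1.0]] [[0.413, -0.618, 0.669, 29.084], [-0.911, -0.275, 0.308, -317.243], [-0.006, -0.736, -0.677, 696.968], [0.0, 0.0, 0.0, 1.0]]
top [[383.8, 0.0, 277.6], [0.0, 383.8, 218.5], [0.0, 0.0, 1.0]] [[0.013, -0.994, 0.108, 500.206], [-1.0, -0.013, 0.001, -55.747], [0.001, -0.108, -0.994, 1147.189], [0.0, 0.0, 0.0, 1.0]]
{'time_s': 0.1, 'ee_pos': [154.311, 553.679, 230.751], 'tcp_rot': [0.135, 0.991, -0.001, -0.0], 'qpos': [1.165, 0.151, 1.438, -0.0, 1.554, -0.134], 'ft_force': [0.689, 0.026, -0.829], 'grip_width': 85.349}
-18.700000000000003
```

View pics/top0.png

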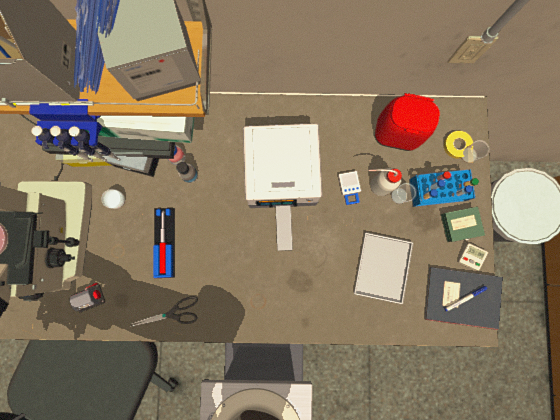

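View pics/scene0.png

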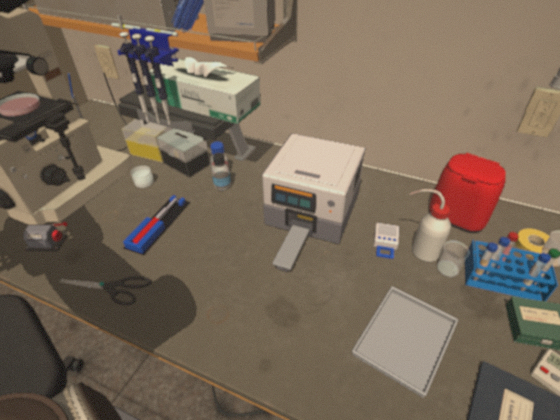

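```bash
python3 - <<'E'
import cv2,numpy as np
t=cv2.imread('pics/top0.png');s=cv2.imread('pics/scene0.png')
def c(i,x,y,w,h,k=6):
    return cv2.resize(i[y:y+h,x:x+w],None,fx=k,fy=k,interpolation=cv2.INTER_CUBIC)
M=np.zeros((600,800,3),np.uint8)
def put(im,x,y): M[y:y+im.shape[0],x:x+im.shape[1]]=im
put(c(t,148,200,32,84),0,0)         # 192x504
put(c(t,235,185,95,70),200,0) #570x420? 
M[:,770:]=0
put(c(s,255,195,95,30),200,420)
cv2.imwrite('pics/m1.png',M)
M=np.zeros((600,800,3),np.uint8)
put(c(t,350,228,66,80),0,0)
put(c(s,260,180,66,95),400,0)
cv2.imwrite('pics/m2.png',M)
E
```

```text
(no output)
```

View pics/m1.png

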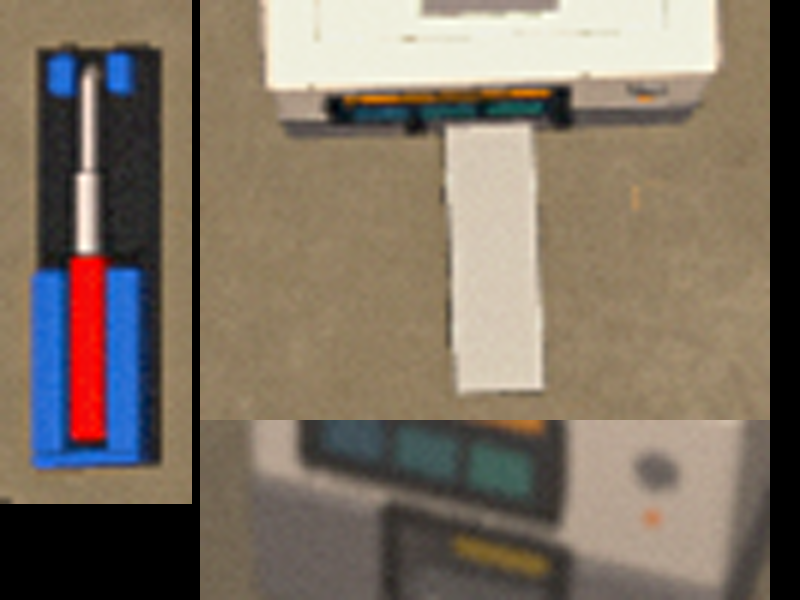

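View pics/m2.png

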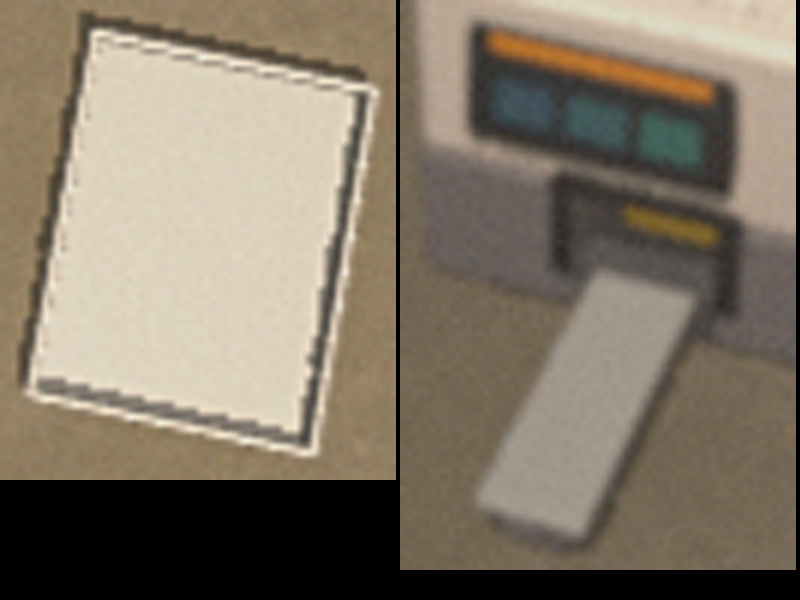

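```bash
python3 - <<'E'
from h import *
def px(X,Y,x0,y0,ox=0,oy=0): return (x0+(X-ox+.5)/6-.5, y0+(Y-oy+.5)/6-.5)
np.set_printoptions(precision=1,suppress=True)
for nm,X,Y,z in [('hrear',87,441,26),('hfront',87,256,26),('tip',90,66,23)]:
    print(nm,onz('top',px(X,Y,148,200),z))
T=[onz('top',px(X,Y,235,185,200),30) for X,Y in [(457,390),(545,389),(446,126),(533,125)]]
print('tongue',np.array(T)); n=(T[0]+T[1])/2; f=(T[2]+T[3])/2; print(n,f,np.linalg.norm(f-n),np.degrees(np.arctan2(*(f-n)[[1,0]])))
for i,j in((0,2),(1,3)): d=T[j]-T[i]; print('edge',np.degrees(np.arctan2(d[1],d[0])))
C=np.array([onz('top',px(X,Y,350,228),16) for X,Y in [(90,28),(376,88),(316,452),(28,393)]])
print('tray',C,C.mean(0)); 
for a,b in((3,0),(2,1),(1,0),(2,3)): d=C[b]-C[a]; print(np.linalg.norm(d),np.degrees(np.arctan2(d[1],d[0])))
# scene
S=[('tongue nl',475,505,30),('nr',582,538,30),('fl',600,268,30),('fr',697,292,30),
('tab top l',628,206,38),('tab top r',718,224,38),('tab fl',625,222,38),('tab fr',715,240,38),('tab bl',625,228,30),('tab br',715,246,30),('slot bl',560,268,30),('slot br',730,312,30)]
for nm,X,Y,z in S: print(nm,onz('scene',px(X,Y,260,180,400),z))
# analyser body front top edge in top, z165
A=[onz('top',px(X,Y,235,185,200),165) for X,Y in [(268,88),(717,70)]]
print(np.array(A)); d=A[0]-A[1]; print('front edge',np.degrees(np.arctan2(d[1],d[0])))
for nm,uv,z in [('cap dark',(186,174),106),('spare top',(349,180),24)]: print(nm,onz('top',uv,z))
E
```

```text
hrear [458.1 277.2  26. ]
hfront [547.2 281.3  26. ]
tip [640.7 285.   23. ]
tongue [[530.3 -55.5  30. ]
 [531.3 -98.1  30. ]
 [659.1 -48.4  30. ]
 [660.2 -91.   30. ]]
[530.8 -76.8  30. ] [659.6 -69.7  30. ] 129.03953987475663 3.160491100543866
edge 3.1694879994749057
edge 3.151495157980052
tray [[ 585.2 -312.2   16. ]
 [ 557.6 -452.3   16. ]
 [ 381.5 -419.1   16. ]
 [ 407.7 -280.3   16. ]] [ 483. -366.   16.]
180.29471589196217 -10.202654531996313
179.12705234466824 -10.689327440426966
142.7865476824175 78.84770337302537
141.25047355517066 79.31367778732024
tongue nl [526.6 -56.8  30. ]
nr [528.5 -99.7  30. ]
fl [662.4 -48.8  30. ]
fr [665.6 -90.7  30. ]
tab top l [694.  -47.9  38. ]
tab top r [699.1 -86.5  38. ]
tab fl [684.4 -50.6  38. ]
tab fr [689.5 -88.9  38. ]
tab bl [688.9 -48.8  30. ]
tab br [694.1 -87.5  30. ]
slot bl [655.6 -33.7  30. ]
slot br [ 660.3 -107.2   30. ]
[[ 655.4   27.7  165. ]
 [ 665.9 -165.9  165. ]]
front edge 93.1020868879857
cap dark [733.  199.9 106. ]
spare top [ 739.8 -265.7   24. ]
```

```bash
cat >> h.py <<'E'
def go(x,y,z,ang,tilt=0):
    """TCP target; ang = world angle of tool y (deg), tool z down"""
    o=ctrl.get_obs(); p=np.array(o['ee_pos']); r=R.from_quat(o['tcp_rot'])
    a=np.radians(ang); ty=np.array([np.cos(a),np.sin(a),0]); tz=np.array([0,0,-1.]); tx=np.cross(ty,tz)
    g=R.from_matrix(np.c_[tx,ty,tz])
    print(np.round(r.inv().apply(np.array([x,y,z])-p),1).tolist(), np.round((r.inv()*g).as_rotvec(degrees=True),2).tolist())
E
python3 -c "
from h import *
st();go(564.6,281.9,120,92.45)"
```

```text
{'time_s': 0.1, 'ee_pos': [154.311, 553.679, 230.751], 'tcp_rot': [0.135, 0.991, -0.001, -0.0], 'qpos': [1.165, 0.151, 1.438, -0.0, 1.554, -0.134], 'ft_force': [0.689, 0.026, -0.829], 'grip_width': 85.349}
[-468.2, -151.5, 110.9] [-0.06, -0.02, -18.03]
```

>>> arm_command --pt "-468.2 -151.5 110.9 0 0 -18.0 50" --pt "-468.2 -151.5 110.9 0 0 -18.0 50" --pt "-468.2 -151.5 110.9 0 0 -18.0 50" --pt "-468.2 -151.5 110.9 0 0 -18.0 50" --pt "-468.2 -151.5 110.9 0 0 -18.0 50" --pt "-468.2 -151.5 110.9 0 0 -18.0 50" --pt "-468.2 -151.5 110.9 0 0 -18.0 50" --pt "-468.2 -151.5 110.9 0 0 -18.0 50" --pt "-468.2 -151.5 110.9 0 0 -18.0 50" --pt "-468.2 -151.5 110.9 0 0 -18.0 50" --pt "-468.2 -151.5 110.9 0 0 -18.0 50" --pt "-468.2 -151.5 110.9 0 0 -18.0 50" --pt "-468.2 -151.5 110.9 0 0 -18.0 50" --pt "-468.2 -151.5 110.9 0 0 -18.0 50"

```text
time_s: 1.5
ee_pos: [563.9, 283.1, 120.8]
tcp_rot: [-0.022, 1.0, 0.0, 0.0]
ft_force: [0.3, -0.6, 0.1]
grip_width: 50.1
finger_force: 0.0
```

```bash
python3 -c "
from h import *
st();go(564.6,281.9,8,92.45)
p=ctrl.camera_params('wrist');print(p);snap('wrist','w1.png')"
```

```text
{'time_s': 1.5, 'ee_pos': [563.857, 283.145, 120.781], 'tcp_rot': [-0.022, 1.0, 0.0, 0.0], 'qpos': [0.343, 0.323, 1.452, 0.0, 1.366, -1.271], 'ft_force': [0.349, -0.562, 0.101], 'grip_width': 50.058}
[-0.7, -1.3, 112.8] [0.01, 0.01, 0.04]
{'mtx': array([[325.1922621 ,   0.        , 280.91982461],
       [  0.        , 325.1922621 , 209.37469054],
       [  0.        ,   0.        ,   1.        ]]), 'world_from_camera': array([[-4.28723378e-02,  9.61976519e-01,  2.69746436e-01,
         4.95540127e+02],
       [ 9.99080288e-01,  4.14787029e-02,  1.08671290e-02,
         2.80760101e+02],
       [-7.34809306e-04,  2.69964246e-01, -9.62870067e-01,
         2.62708664e+02],
       [ 0.00000000e+00,  0.00000000e+00,  0.00000000e+00,
         1.00000000e+00]])}
```

View pics/w1.png

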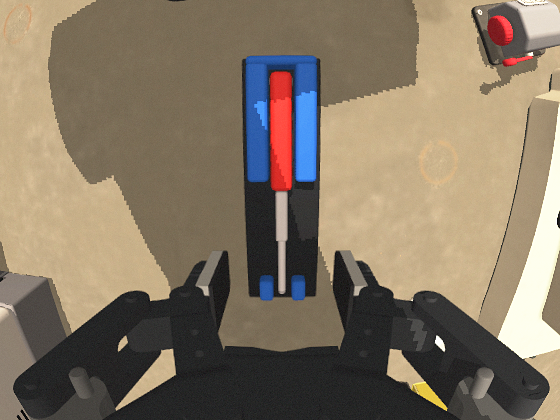

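```bash
cat >> h.py <<'E'
def wz(P,uv,z):
    K=np.array(P['mtx']);T=np.array(P['world_from_camera']); d=np.array(uv)-K[:2,2]; r=np.linalg.norm(d); th=r/K[0,0]
    v=T[:3,:3]@np.r_[np.sin(th)*d/r,np.cos(th)]; return T[:3,3]+v*(z-T[2,3])/v[2]
E
python3 -c "
from h import *
P=ctrl.camera_params('wrist')
for uv,z in [((281.5,72),26),((281.5,190),26),((281.5,215),26),((282,293),23)]: print(wz(P,uv,z).round(1))"
```

```text
[460.  279.5  26. ]
[546.9 283.3  26. ]
[566.4 284.1  26. ]
[636.1 287.6  23. ]
```

>>> arm_command --pt "-1 0 50 0 0 0 50" --pt "-1 0 90 0 0 0 50" --pt "-1 0 105 0 0 0 50" --pt "-1 0 112.8 0 0 0 50" --pt "-1 0 112.8 0 0 0 50" --pt "-1 0 112.8 0 0 0 50" --pt "-1 0 112.8 0 0 0 0" --pt "-1 0 112.8 0 0 0 0" --pt "-1 0 112.8 0 0 0 0" --pt "-1 0 112.8 0 0 0 0" --pt "-1 0 112.8 0 0 0 0" --pt "-1 0 112.8 0 0 0 0" --pt "-1 0 112.8 0 0 0 0" --pt "-1 0 112.8 0 0 0 0" --force 50

```text
time_s: 2.95
ee_pos: [566.1, 282.4, 8.3]
tcp_rot: [-0.021, 1.0, 0.0, 0.0]
ft_force: [-1.9, -0.1, 5.9]
grip_width: 7.2
finger_force: 52.4
```

>>> arm_command --pt "0 0 -10 0 0 0 0" --pt "0 0 -25 0 0 0 0" --pt "0 0 -50 0 0 0 0" --pt "0 0 -80 0 0 0 0" --pt "0 0 -80 0 0 0 0" --pt "0 0 -80 0 0 0 0"

```text
time_s: 3.55
ee_pos: [566.0, 282.4, 89.0]
tcp_rot: [-0.021, 1.0, 0.0, 0.001]
ft_force: [-0.4, -0.3, -1.8]
grip_width: 7.8
finger_force: 51.4
```

```bash
python3 -c "
from h import *
st();go(541.9,113.4,60,93.16)
snap('scene','s1.png');im=cv2.imread('pics/s1.png')[100:320,80:380];cv2.imwrite('pics/s1c.png',cv2.resize(im,None,fx=2.5,fy=2.5))"
```

```text
{'time_s': 3.55, 'ee_pos': [566.046, 282.387, 89.019], 'tcp_rot': [-0.021, 1.0, 0.0, 0.001], 'qpos': [0.341, 0.349, 1.485, -0.0, 1.306, -1.272], 'ft_force': [-0.43, -0.288, -1.782], 'grip_width': 7.798}
[31.3, -167.8, 28.9] [0.03, 0.1, -0.73]
```

View pics/s1c.png

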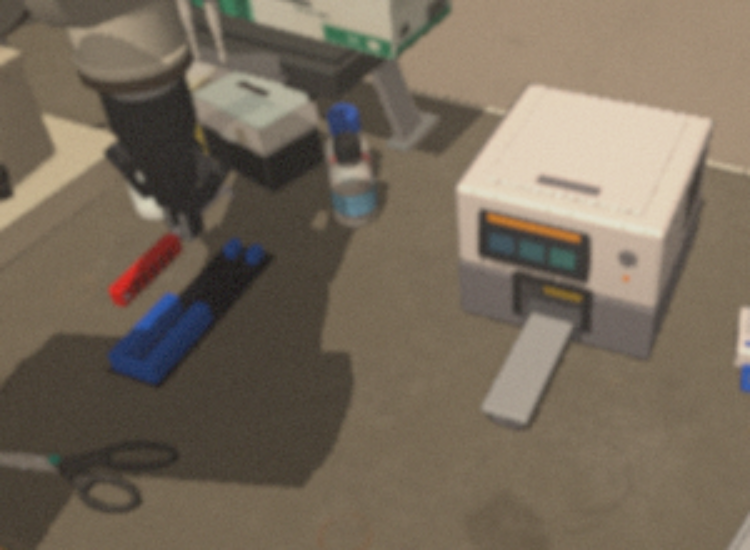

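>>> arm_command --pt "10 -45 0 0 0 -0.7 0" --pt "20 -90 0 0 0 -0.7 0" --pt "31 -135 10 0 0 -0.7 0" --pt "31.3 -168 40 0 0 -0.7 0" --pt "31.3 -168 60 0 0 -0.7 0" --pt "31.3 -168 72 0 0 -0.7 0" --pt "31.3 -168 79 0 0 -0.7 0" --pt "31.3 -168 83 0 0 -0.7 0" --pt "31.3 -168 84 0 0 -0.7 0" --pt "31.3 -168 84.5 0 0 -0.7 0" --pt "31.3 -168 84.5 0 0 -0.7 0"

```text
time_s: 4.7
ee_pos: [541.6, 113.8, 4.2]
tcp_rot: [-0.028, 1.0, -0.0, 0.0]
ft_force: [-5.7, -0.7, 9.8]
grip_width: 7.5
finger_force: 52.9
```

>>> arm_command --pt "0 0 0 0 0 0 40" --pt "0 0 0 0 0 0 40" --pt "0 0 0 0 0 0 40" --pt "0 0 0 0 0 0 40" --pt "0 0 -30 0 0 0 40" --pt "0 0 -70 0 0 0 40" --pt "40 0 -100 0 0 0 40" --pt "62 0 -100 0 0 0 40" --pt "62 0 -100 0 0 0 40" --pt "62 0 -100 0 0 0 40"

```text
time_s: 5.7
ee_pos: [479.9, 109.7, 103.4]
tcp_rot: [-0.027, 1.0, -0.0, 0.0]
ft_force: [0.6, -0.7, -0.2]
grip_width: 39.9
finger_force: 0.0
```

```bash
python3 -c "
from h import *
import json
st();P=ctrl.camera_params('wrist')
json.dump({k:np.array(v).tolist() for k,v in P.items() if k in('mtx','world_from_camera')},open('w2.json','w'))
snap('wrist','w2.png')"
```

```text
{'time_s': 5.7, 'ee_pos': [479.885, 109.74, 103.4], 'tcp_rot': [-0.027, 1.0, -0.0, 0.0], 'qpos': [0.068, 0.059, 1.804, -0.0, 1.277, -1.557], 'ft_force': [0.584, -0.659, -0.189], 'grip_width': 39.945}
```

View pics/w2.png

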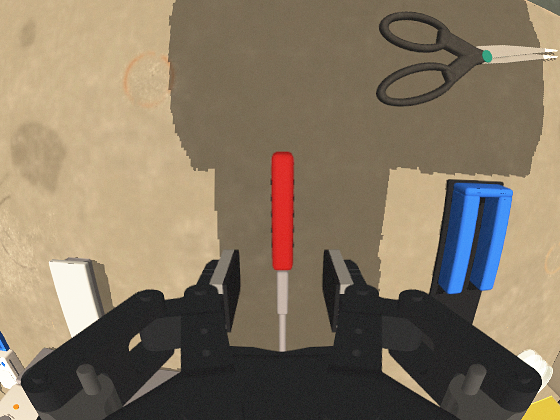

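```bash
python3 -c "
from h import *
import json
P=json.load(open('w2.json'))
a=wz(P,(283,152),22);b=wz(P,(283,269),22);c=wz(P,(283,350),17);print(a,b,c,np.degrees(np.arctan2(*(b-a)[[1,0]])))
m=(a+b)/2; u=(b-a)/np.linalg.norm(b-a);g=m-12*u;print(m)
go(g[0],g[1],2,93.16)"
```

```text
[433.25911814 108.99119011  22.        ] [521.15280451 113.89657392  22.        ] [605.93056801 118.7507665   17.        ] 3.1943878093306695
[477.20596133 111.44388201  22.        ]
[14.9, 1.9, 101.1] [-0.01, 0.02, -0.04]
```

>>> arm_command --pt "14 1 50 0 0 0 40" --pt "14 1 85 0 0 0 40" --pt "14 1 98 0 0 0 40" --pt "14 1 101.4 0 0 0 40" --pt "14 1 101.4 0 0 0 40" --pt "14 1 101.4 0 0 0 0" --pt "14 1 101.4 0 0 0 0" --pt "14 1 101.4 0 0 0 0" --pt "14 1 101.4 0 0 0 0" --pt "14 1 101.4 0 0 0 0" --pt "14 1 101.4 0 0 0 0" --pt "14 1 101.4 0 0 0 0" --force 80

```text
time_s: 6.95
ee_pos: [466.7, 110.0, 3.3]
tcp_rot: [-0.027, 1.0, -0.0, 0.001]
ft_force: [-1.4, -0.7, 7.9]
grip_width: 14.2
finger_force: 78.8
```

>>> arm_command --pt "0 0 -15 0 0 0 0" --pt "0 0 -40 0 0 0 0" --pt "0 0 -60 0 0 0 0" --pt "0 -40 -60 0 0 0 0" --pt "0 -80 -60 0 0 0 0" --pt "0 -120 -60 0 0 0 0" --pt "-12 -160 -60 0 0 0 0" --pt "-12 -187 -60 0 0 0 0" --pt "-12 -187 -60 0 0 0 0" --pt "-12 -187 -60 0 0 0 0"

```text
time_s: 7.95
ee_pos: [487.9, -76.5, 62.3]
tcp_rot: [-0.027, 1.0, -0.0, 0.0]
ft_force: [-0.2, 1.9, -1.2]
grip_width: 14.4
finger_force: 78.3
```

```bash
python3 -c "
from h import *
st();u=np.array([.9985,.0551])
for d in(-25,48):
  q=np.array([660,-69.7])+(d-145.5)*u; go(q[0],q[1],49.5,93.16)
a=snap('top','t2.png');b=snap('scene','s2.png');
A=cv2.imread('pics/t2.png')[180:290,230:330];B=cv2.imread('pics/s2.png')[180:280,250:340]
M=np.zeros((560,800,3),np.uint8);A=cv2.resize(A,None,fx=4,fy=5);A=cv2.resize(A,(400,440));M[:440,:400]=A
B=cv2.resize(B,(396,440));M[:440,404:]=B;cv2.imwrite('pics/m3.png',M)"
```

```text
{'time_s': 7.95, 'ee_pos': [487.924, -76.545, 62.302], 'tcp_rot': [-0.027, 1.0, -0.0, 0.0], 'qpos': [-0.312, 0.105, 1.846, 0.0, 1.19, -1.936], 'ft_force': [-0.19, 1.896, -1.226], 'grip_width': 14.436}
[-1.7, -2.6, 12.8] [-0.01, 0.04, -0.11]
[-74.7, -2.5, 12.8] [-0.01, 0.04, -0.11]
```

View pics/m3.png

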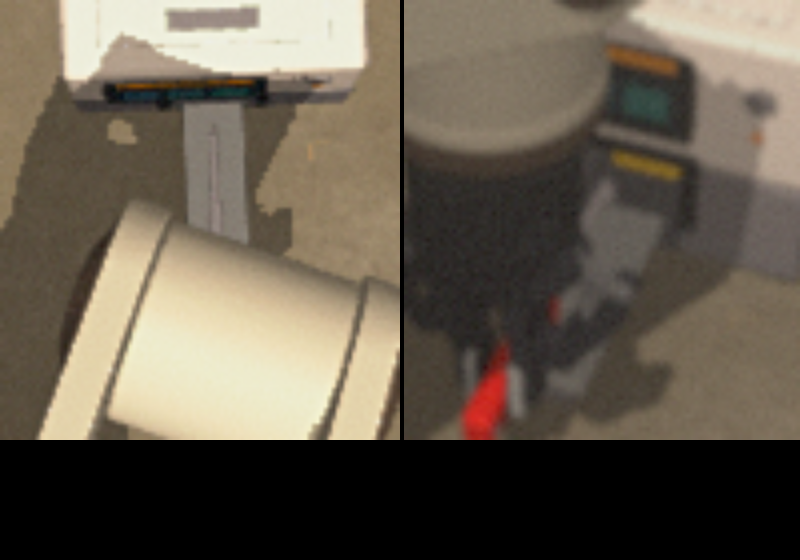

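```bash
python3 -c "
from h import *
print(onz('top',(282.7,210.4),78), np.array([487.9,-76.5])+148.5*np.array([.9985,.0551]))"
```

```text
[638.8972295  -68.86413828  78.        ] [636.17725 -68.31765]
```

```bash
python3 -c "
from h import *
for z in(150,200,250,300):print(onz('top',(262,230),z).round(0),proj('top',[488,-76,z]).round())
"
```

```text
[577. -15. 150.] [285. 265.]
[573. -17. 200.] [286. 265.]
[570. -19. 250.] [286. 265.]
[566. -21. 300.] [287. 266.]
```

>>> arm_command --pt "0 -2.5 12.8 0 0 0 0" --pt "0 -2.5 12.8 0 0 0 0" --pt "-10 -2.5 12.8 0 0 0 0" --pt "-25 -2.5 12.8 0 0 0 0" --pt "-40 -2.5 12.8 0 0 0 0" --pt "-55 -2.5 12.8 0 0 0 0" --pt "-66 -2.5 12.8 0 0 0 0" --pt "-73 -2.5 12.8 0 0 0 0" --pt "-73 -2.5 12.8 0 0 0 0" --pt "-73 -2.5 12.8 0 0 0 0"

```text
time_s: 9.05
ee_pos: [560.5, -74.6, 48.8]
tcp_rot: [-0.027, 1.0, 0.0, -0.0]
ft_force: [-0.1, -0.3, -1.0]
grip_width: 14.4
finger_force: 78.3
```

>>> arm_command --pt "0 0 3 0 0 0 0" --pt "0 0 6 0 0 0 0" --pt "0 0 8 0 0 0 0" --pt "0 0 10 0 0 0 0" --pt "0 0 12 0 0 0 0" --pt "0 0 12.5 0 0 0 0" --pt "0 0 12.5 0 0 0 0"

```text
time_s: 9.75
ee_pos: [560.8, -74.7, 36.3]
tcp_rot: [-0.027, 1.0, -0.0, -0.0]
ft_force: [0.2, 0.4, -0.6]
grip_width: 14.1
finger_force: 78.3
```

>>> arm_command --pt "2 0 0 0 0 0 0" --pt "4 0 0 0 0 0 0" --pt "6 0 0 0 0 0 0" --pt "8 0 0 0 0 0 0" --pt "10 0 0 0 0 0 0" --pt "12 0 0 0 0 0 0" --pt "14 0 0 0 0 0 0" --pt "17 0 0 0 0 0 0" --pt "20 0 0 0 0 0 0" --pt "20 0 0 0 0 0 0" --force 100

```text
time_s: 10.75
ee_pos: [541.2, -75.8, 36.8]
tcp_rot: [-0.027, 1.0, -0.0, 0.001]
ft_force: [3.4, 0.6, 0.5]
grip_width: 13.7
finger_force: 102.4
```

>>> arm_command --pt "7 0 0 0 0 0 0" --pt "14 0 0 0 0 0 0" --pt "21 0 0 0 0 0 0" --pt "28 0 0 0 0 0 0" --pt "35 0 0 0 0 0 0" --pt "42 0 0 0 0 0 0" --pt "49 0 0 0 0 0 0" --pt "56 0 0 0 0 0 0" --pt "63 0 0 0 0 0 0" --pt "70 0 0 0 0 0 0" --pt "77 0 0 0 0 0 0" --pt "84 0 0 0 0 0 0" --pt "91 0 0 0 0 0 0" --pt "98 0 0 0 0 0 0" --pt "105 0 0 0 0 0 0" --pt "112 0 0 0 0 0 0" --pt "118 0 0 0 0 0 0" --pt "122 0 0 0 0 0 0" --pt "124 0 0 0 0 0 0" --pt "124 0 0 0 0 0 0"

```text
time_s: 12.75
ee_pos: [416.9, -82.5, 36.4]
tcp_rot: [-0.027, 1.0, -0.0, -0.0]
ft_force: [-0.4, -0.0, -0.8]
grip_width: 13.6
finger_force: 102.4
```

```bash
python3 -c "
from h import *
st();a=snap('top','t3.png');b=snap('scene','s3.png');
M=np.zeros((440,800,3),np.uint8);M[:,:400]=cv2.resize(cv2.imread('pics/t3.png')[180:290,230:330],(400,440))
M[:,404:]=cv2.resize(cv2.imread('pics/s3.png')[180:290,250:349],(396,440));cv2.imwrite('pics/m4.png',M)"
```

```text
{'time_s': 12.75, 'ee_pos': [416.855, -82.509, 36.444], 'tcp_rot': [-0.027, 1.0, -0.0, -0.0], 'qpos': [-0.377, -0.004, 2.021, -0.0, 1.124, -2.002], 'ft_force': [-0.42, -0.041, -0.761], 'grip_width': 13.617}
```

View pics/m4.png

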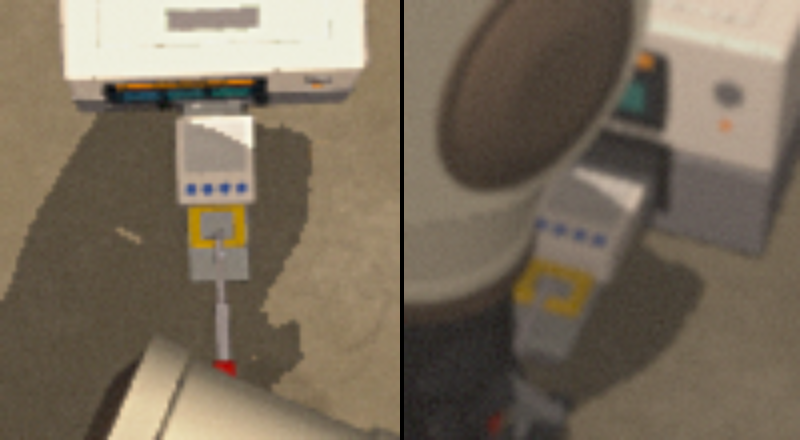

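>>> arm_command --pt "5 0 0 0 0 0 0" --pt "10 0 0 0 0 0 0" --pt "15 0 0 0 0 0 0" --pt "20 0 0 0 0 0 0" --pt "23 0 0 0 0 0 0" --pt "25 0 0 0 0 0 0" --pt "25 0 0 0 0 0 0" --pt "25 0 0 0 0 0 0" --pt "23 0 0 0 0 0 0" --pt "21 0 0 0 0 0 0" --pt "20 0 0 0 0 0 0" --pt "20 0 -4 0 0 0 0" --pt "20 0 -10 0 0 0 0" --pt "20 0 -20 0 0 0 0" --pt "20 0 -35 0 0 0 0" --pt "20 0 -50 0 0 0 0" --pt "20 0 -50 0 0 0 0"

```text
time_s: 14.55
ee_pos: [398.1, -84.0, 88.7]
tcp_rot: [-0.027, 1.0, -0.001, 0.002]
ft_force: [-0.0, 0.3, -2.4]
grip_width: 13.9
finger_force: 102.4
```

```bash
python3 -c "
from h import *
st();go(430,110,80,93.16);go(430,110,4,93.16)"
```

```text
{'time_s': 14.55, 'ee_pos': [398.069, -84.004, 88.701], 'tcp_rot': [-0.027, 1.0, -0.001, 0.002], 'qpos': [-0.398, -0.112, 2.003, -0.0, 1.247, -2.023], 'ft_force': [-0.039, 0.304, -2.442], 'grip_width': 13.852}
[-42.4, 192.0, 8.5] [-0.1, 0.19, -0.03]
[-42.2, 192.1, 84.5] [-0.1, 0.19, -0.03]
```

>>> arm_command --pt "-10 45 0 0 0 0 0" --pt "-20 90 0 0 0 0 0" --pt "-42 135 0 0 0 0 0" --pt "-42 170 0 0 0 0 0" --pt "-42 192 20 0 0 0 0" --pt "-42 192 50 0 0 0 0" --pt "-42 192 70 0 0 0 0" --pt "-42 192 78 0 0 0 0" --pt "-42 192 82 0 0 0 0" --pt "-42 192 84 0 0 0 0" --pt "-42 192 85 0 0 0 0" --pt "-42 192 85 0 0 0 0" --pt "-42 192 85 0 0 0 40" --pt "-42 192 85 0 0 0 40" --pt "-42 192 85 0 0 0 40" --pt "-42 192 85 0 0 0 40" --pt "-42 192 60 0 0 0 40" --pt "-42 192 20 0 0 0 40" --pt "-42 192 -20 0 0 0 80" --pt "-42 192 -20 0 0 0 80"

```text
time_s: 16.55
ee_pos: [430.8, 110.6, 111.3]
tcp_rot: [-0.027, 1.0, 0.0, 0.004]
ft_force: [0.6, 0.4, -2.1]
grip_width: 67.6
finger_force: 0.0
```

```bash
python3 -c "
from h import *
st();a=snap('top','t4.png')
cv2.imwrite('pics/m5.png',cv2.resize(cv2.imread('pics/t4.png')[180:310,200:320],None,fx=4.5,fy=4.5,interpolation=cv2.INTER_CUBIC))"
```

```text
{'time_s': 16.55, 'ee_pos': [430.792, 110.614, 111.282], 'tcp_rot': [-0.027, 1.0, 0.0, 0.004], 'qpos': [0.078, -0.054, 1.9, -0.0, 1.288, -1.548], 'ft_force': [0.615, 0.417, -2.146], 'grip_width': 67.63}
```

View pics/m5.png

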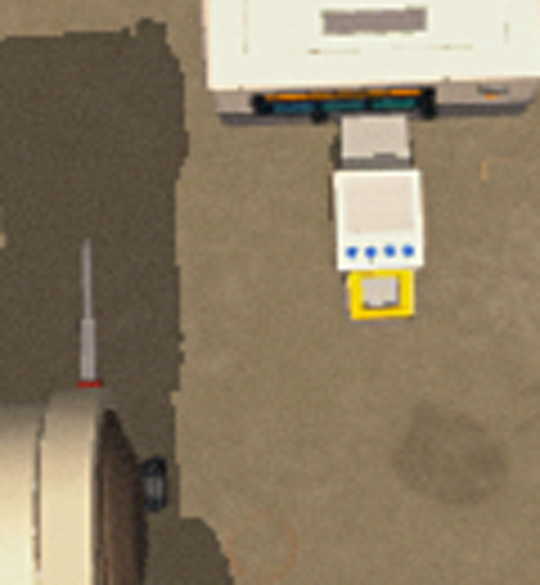

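```bash
python3 -c "
from h import *
f=lambda X,Y:(200+(X+.5)/4.5-.5,180+(Y+.5)/4.5-.5)
a=onz('top',f(335,171),54);b=onz('top',f(418,170),54);c=onz('top',f(352,318),30);d=onz('top',f(413,317),30)
print(a,b,c,d); r=(a+b)/2;t=(c+d)/2; print(r,t,np.degrees(np.arctan2(*(r-t)[[1,0]])),np.linalg.norm((r-t)[:2]), np.linalg.norm(a-b))
e=onz('top',f(339,270),30);g=onz('top',f(424,268),30);print(e,g)
u=np.array([.9985,.0551]);print('centre',r[:2]-32*u,t[:2]+62*u)
c=(r[:2]-32*u+t[:2]+62*u)/2; q=c-12*u
go(q[0],q[1],111,93.16);go(q[0],q[1],33,93.16)"
```

```text
[620.84274285 -44.64008567  54.        ] [622.20079594 -97.486182    54.        ] [528.27956311 -56.7402173   30.        ] [529.45404057 -96.06761489  30.        ]
[621.5217694  -71.06313383  54.        ] [528.86680184 -76.40391609  30.        ] 3.298971004257235 92.8087655762482 52.86354325906136
[559.11226662 -47.91696376  30.        ] [ 561.14981801 -102.87834419   30.        ]
centre [589.5697694  -72.82633383] [590.77380184 -72.98771609]
[-138.1, -191.9, -1.6] [-0.0, 0.26, -0.03]
[-137.8, -191.9, 76.4] [-0.0, 0.26, -0.03]
```

>>> arm_command --pt "-30 -45 0 0 0.2 0 80" --pt "-60 -90 0 0 0.2 0 80" --pt "-95 -132 0 0 0.2 0 80" --pt "-125 -170 0 0 0.2 0 80" --pt "-138 -192 0 0 0.2 0 80" --pt "-138 -192 0 0 0.2 0 80" --pt "-138 -192 10 0 0.2 0 80" --pt "-138 -192 30 0 0.2 0 80" --pt "-138 -192 50 0 0.2 0 80" --pt "-138 -192 65 0 0.2 0 80" --pt "-138 -192 73 0 0.2 0 80" --pt "-138 -192 77 0 0.2 0 80" --pt "-138 -192 77 0 0.2 0 80"

```text
time_s: 17.9
ee_pos: [576.7, -73.5, 29.3]
tcp_rot: [-0.027, 1.0, -0.0, -0.002]
ft_force: [-0.4, -0.1, -0.4]
grip_width: 79.9
finger_force: 0.0
```

>>> arm_command --pt "0 0 -2.5 0 0 0 80" --pt "0 0 -2.5 0 0 0 0" --pt "0 0 -2.5 0 0 0 0" --pt "0 0 -2.5 0 0 0 0" --pt "0 0 -2.5 0 0 0 0" --pt "0 0 -2.5 0 0 0 0" --pt "0 0 -2.5 0 0 0 0" --pt "0 0 -2.5 0 0 0 0" --pt "0 0 -2.5 0 0 0 0" --force 60

```text
time_s: 18.8
ee_pos: [577.2, -73.9, 32.9]
tcp_rot: [-0.027, 1.0, -0.0, -0.001]
ft_force: [-2.3, 0.5, 9.8]
grip_width: 55.0
finger_force: 63.8
```

>>> arm_command --pt "0 0 -5 0 0 0 0" --pt "0 0 -20 0 0 0 0" --pt "0 0 -45 0 0 0 0" --pt "0 0 -70 0 0 0 0" --pt "0 0 -70 0 0 0 0" --pt "0 0 -70 0 0 0 0"

```text
time_s: 19.4
ee_pos: [577.3, -73.8, 103.0]
tcp_rot: [-0.027, 1.0, -0.0, -0.001]
ft_force: [-0.6, -0.1, -1.4]
grip_width: 54.5
finger_force: 63.7
```

```bash
python3 -c "
from h import *
st();go(478,-365,100,79.6);go(478,-365,6.4,79.6)"
```

```text
{'time_s': 19.4, 'ee_pos': [577.315, -73.838, 102.99], 'tcp_rot': [-0.027, 1.0, -0.0, -0.001], 'qpos': [-0.259, 0.241, 1.595, -0.001, 1.307, -1.884], 'ft_force': [-0.621, -0.074, -1.353], 'grip_width': 54.504}
[115.0, -285.3, 3.4] [-0.05, -0.11, 13.53]
[114.9, -285.3, 97.0] [-0.05, -0.11, 13.53]
```

>>> arm_command --pt "18 -40 0 0 0 0 0" --pt "35 -80 0 0 0 2 0" --pt "50 -120 0 0 0 4 0" --pt "65 -160 0 0 0 6 0" --pt "82 -200 0 0 0 8 0" --pt "98 -240 0 0 0 10 0" --pt "110 -270 0 0 0 12 0" --pt "115 -285 0 0 0 13.5 0" --pt "115 -285 0 0 0 13.5 0" --pt "115 -285 0 0 0 13.5 0" --pt "115 -285 30 0 0 13.5 0" --pt "115 -285 60 0 0 13.5 0" --pt "115 -285 75 0 0 13.5 0" --pt "115 -285 85 0 0 13.5 0" --pt "115 -285 90 0 0 13.5 0" --pt "115 -285 93 0 0 13.5 0" --pt "115 -285 95 0 0 13.5 0" --pt "115 -285 95 0 0 13.5 0"

```text
time_s: 21.2
ee_pos: [477.6, -364.8, 7.8]
tcp_rot: [0.09, 0.996, -0.001, -0.001]
ft_force: [0.4, 0.1, -0.9]
grip_width: 54.8
finger_force: 63.7
```

```bash
python3 -c "
from h import *
st();snap('top','t5.png');snap('scene','s5.png')
M=np.zeros((450,800,3),np.uint8);M[:,:400]=cv2.resize(cv2.imread('pics/t5.png')[210:315,330:423],(400,450))
M[:,404:]=cv2.resize(cv2.imread('pics/s5.png')[270:405,340:460],(396,450));cv2.imwrite('pics/m6.png',M)"
```

```text
{'time_s': 21.2, 'ee_pos': [477.643, -364.846, 7.839], 'tcp_rot': [0.09, 0.996, -0.001, -0.001], 'qpos': [-0.779, 0.373, 1.634, -0.003, 1.136, -2.168], 'ft_force': [0.413, 0.119, -0.917], 'grip_width': 54.801}
```

View pics/m6.png

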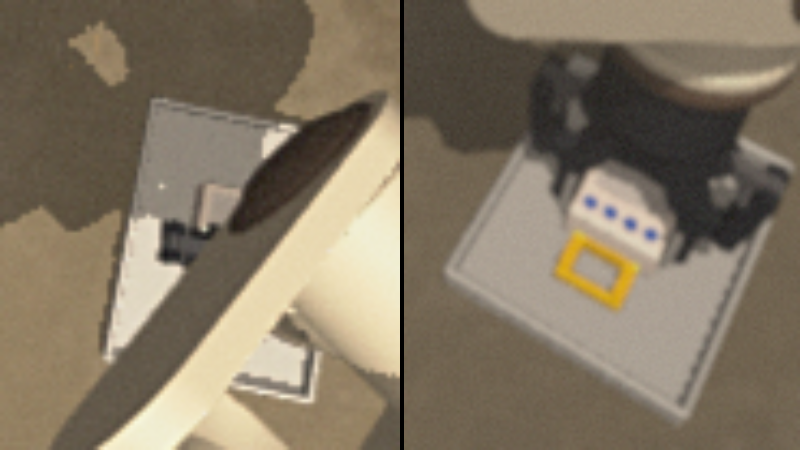

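The cartridge is level inside the tray, about 2 mm above its floor and roughly centred; lowering until it touches.

>>> arm_command --pt "0 0 1 0 0 0 0" --pt "0 0 2 0 0 0 0" --pt "0 0 2 0 0 0 0" --pt "0 0 2 0 0 0 0"

```text
time_s: 21.7
ee_pos: [477.5, -364.8, 6.0]
tcp_rot: [0.09, 0.996, -0.0, -0.002]
ft_force: [-2.8, 1.6, 7.3]
grip_width: 54.6
finger_force: 64.6
```

>>> arm_command --pt "0 0 0 0 0 0 72" --pt "0 0 0 0 0 0 72" --pt "0 0 0 0 0 0 72" --pt "0 0 0 0 0 0 72" --pt "0 0 0 0 0 0 72" --pt "0 0 -15 0 0 0 72" --pt "0 0 -40 0 0 0 72" --pt "0 0 -80 0 0 0 72" --pt "0 0 -120 0 0 0 72" --pt "80 0 -150 0 0 0 72" --pt "100 0 -150 0 0 0 72" --pt "100 0 -150 0 0 0 72" --pt "100 0 -150 0 0 0 72"

```text
time_s: 23.0
ee_pos: [379.2, -346.9, 157.5]
tcp_rot: [0.091, 0.996, -0.001, -0.001]
ft_force: [-0.2, 0.2, -0.9]
grip_width: 71.9
finger_force: 0.0
```

```bash
python3 -c "
from h import *
st();snap('scene','s6.png')
cv2.imwrite('pics/m7.png',cv2.resize(cv2.imread('pics/s6.png')[150:400,130:470],None,fx=2.3,fy=2.3))"
```

```text
{'time_s': 23.0, 'ee_pos': [379.164, -346.854, 157.454], 'tcp_rot': [0.091, 0.996, -0.001, -0.001], 'qpos': [-0.889, 0.06, 1.687, -0.003, 1.393, -2.277], 'ft_force': [-0.176, 0.15, -0.943], 'grip_width': 71.888}
```

View pics/m7.png

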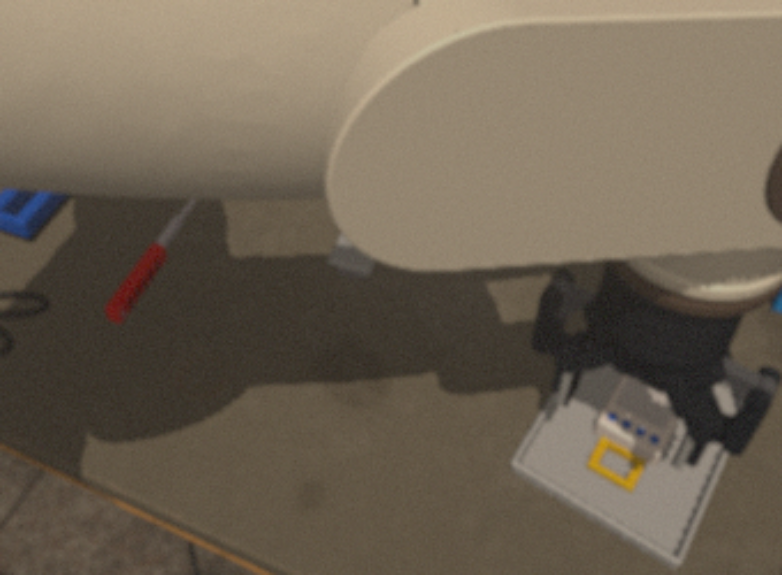

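The cartridge lies flat in the tray (tab at about 617,462) and the pick lies flat on the bench (handle at about 137,283), both let go. Handing in.

```bash
python3 -c "
from plant import ctrl
print(ctrl.hand_in())"
```

```text
the job is handed in; nothing more can be done
None
```

I handed the job in at about 23 s (limit 72 s): my last picture showed the jammed cartridge lying flat and right way up in the steel tray and the pick laid flat on the open bench, but the hand-in returned no verdict.

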